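# Scoop the dropped couplings out from under the instrument shelf

### The arm

A 7-joint arm with a two-finger parallel gripper is mounted at the origin on a cart in front of the work surface, level with it; the furniture and walls round the work are solid. World frame = base frame: x ahead of the robot, y to its left, z up, the work surface at z = 0. Lengths are in m, angles in rad, forces in N, time in s.
With the tool pointing down it reaches from about 0.4 to 0.85 m from the base axis. Payload 4.5 kg.
Tool frame: the origin (TCP) lies at the very end of the fingers, on their centre line; the grasp point (between the pads) lies 19 mm behind it (tcp_to_grasp is the z of the grasp point in the tool frame, in m); z points along the fingers, y is the line along which they close (so a half turn about z gives the same grasp; the last joint's range is limited). The gripper opens to 88 mm and grips with 3 to 60 N. Pads are 18 mm wide; open, the fingers measure 123 mm over their backs; the gripper's body (75 mm by 187 mm) begins 45 mm behind the grasp point.
Start: joints at [-1.272, 0.689, -0.195, 1.565, 0.157, 0.902, -0.215], TCP at [0.164, 0.603, 0.239] pointing down, gripper open.
Joint ranges: [-3.01, 3.01], [-0.46, 2.08], [-1.47, 1.51], [0.13, 2.56], [-1, 4.14], [0.04, 2.09], [-2.66, 2.66]. Speed limits (rad/s): [2.57, 2.57, 3.14, 3.14, 3.14, 3.14, 3.14].

### API

Orientations are given as a unit quaternion [x, y, z, w].
In Python, from plant import * gives the robot as it stands. The module is installed in compiled form; this text tells all that it offers.
- The arm moves only by the shell command python3 -m jog 'ROWS' [OPENING] [FORCE]. ROWS is JSON, a list that holds one entry, the list of rows, each a list of 6 numbers: the shift along the tool's x, y, z in m, then the turn, a rotation vector about the tool's x, y, z in rad. In form: [[[dx, dy, dz, ax, ay, az], ...]]. A call has 1 to 12 rows; each row shifts and turns the commanded pose from where the row before left it, along the tool's axes as they then stand; what a row does not reach is not made up. A row lasts 1/8 s, in which the tool goes at most 62.5 mm and 10.7 degrees, less where a joint would pass 70% of its speed; a pose out of reach is approached as far as the arm can. A call with a gripper value outside its range is refused whole. OPENING is the finger opening in m, from 0 to 0.0881, set as the call begins (- or left out, the last holds). The fingers move at their own pace and stop on an object; FORCE is the grip in N (left out, the last holds). Time passes only in rows, so rows that do not move let the fingers close. It gives the time, the measured TCP pose, the force, the opening and the grip force at its end, in the units of the state.
- get_state(): the state, without advancing time (a new reading comes with each control period).
- snapshot(name): name is "side" or "top"; returns a dict with "frame" (480x640x3 uint8, red, green, blue), "mtx" (3x3 intrinsics, pixels), "xyz" and "orientation" of the camera in the world. Camera axes: x right, y down, z forward; pixel columns grow to the right and rows downward; lengths in m; the calibration is good to about 2 mm. A picture is of the moment at which its call begins. There is no depth.
- finish_job(): hands the job in; it is judged then, once.
The state is a dict: "clock": time; "q": joint angles; "qd": joint speeds; "joint_torque": joint torques, N m; "tool_pos": TCP position; "eef_rot": TCP orientation; "contact_force": force on the tool from outside, world axes, zero at the start; "moment": the same for the moment, N m; "opening": opening from 0.0 (shut) to 1.0 (fully open); "finger_force": force on a finger pad.
Only numpy, scipy, OpenCV 4.12 (cv2) and the standard library are available. Lean on these libraries where they do the work, as an engineer would, in place of code of your own. Each camera call takes 0.05 s, during which the arm holds its last target. There are 200 camera calls.

### The job

Two air couplings have rolled under the low clear shelf. Take the long-handled scoop by its wooden grip, push its pan along the table under the shelf and beneath the rear stop bar so that both couplings roll over the lip into the pan, then draw it out and leave the scoop standing flat on the table, wholly clear of the shelf, with both couplings in it. Do not strike the shelf, which carries instruments.

Things in the scene. Friction and masses are not known exactly. Their poses are not given: they have to be found in the camera images.
- scoop: Loose sheet-steel scoop like a small dustpan with a long handle, 265 mm long, 140 mm wide, 28 mm deep, 0.25 kg, flat on the table. Origin on the underside right below the middle of its wooden grip; x runs along the handle to the pan (x = 154 to 230 mm, open in front, 135 mm wide inside), z up. Its side walls, 26 mm high, end at x = 198 mm. Handle rod 10 mm thick, 36 mm up.
- scoop_grip (a point): Centre of the scoop's wooden grip, 36 mm above its underside; axes as the scoop's. The grip is a block 70 mm long (x), 16 mm thick (y: pinch it so from above) and 32 mm high, 20 to 52 mm above the table, with a thin rubber foot under its rear end.
- scoop_lip (a point): Middle of the polished, slippery scoop's front lip, at the underside, 230 mm ahead of the grip centre. From the lip a low ramp rises over 16 mm to a 5 mm high crest, then falls to the pan's 2 mm floor 23 mm behind the lip, so a round part pushed over the crest stays in.
- riser: Fixed low shelf: clear plastic deck, 130 (x) by 200 mm (y), underside 70 and top 76 mm up, on two aluminium side plates; a black splitter box (46 mm) and a tee stand on its rear half. Origin at table level under the deck's middle; x points inward from the open front (deck edge x = -65 mm) to the rear, z up. The bay between the plates is 176 mm wide (y = -88 to 88 mm).
- stop_bar (a point): Middle of the lower front edge of the shelf's flat stop bar, which runs across the bay at x = 30 mm, 8 to 22 mm above the table; axes as the shelf's. The scoop, pushed straight in and flat on the table, passes its lip and ramp under the bar, which holds the couplings back: both are in the pan once the lip is 22 mm past the bar's front; at 32 mm the scoop's side walls hit the bar.
- coupling_a_centre (a point): Centre of one of the two beige air couplings under the shelf: a roughly round stepped barrel, 18 mm thick and 54 mm long, 70 g, lying across the bay within 35 mm in front of the stop bar and about 31 mm to the +y side of its middle; it rolls away from a push until the bar stops it.
- coupling_b_centre (a point): Centre of the other coupling under the shelf, alike, beside the first on the -y side of the bay. (A further coupling on the open table is not part of the job.)

How it is judged:
By the outcome, as a careful person would: the job done as asked, in the order asked, and still so for the second after the job is handed in, with the robot touching nothing.
It also fails if it takes over 48 s, if anything falls off the work surface, if the arm or the gripper's body presses on something with over 40 N, if the wrist force passes 120 N, or if a joint passes its speed limit or range.

## Working session

There is one attempt and no reset: what is moved stays moved. The work goes in short steps, Python scripts to look and compute and a shell command to move; the robot and the scene stay as the last step left them, time stands still between calls to the robot, and variables do not carry over. Pictures are saved under pics/ and viewed, at most 10 in all, crops included, and the job is handed in when it is done.

```bash
mkdir -p pics; python3 - <<'E'
from plant import *
import cv2,numpy as np
for n in("top","side"):
    s=snapshot(n); cv2.imwrite(f"pics/{n}0.png",s["frame"][:,:,::-1]); print(n,s["mtx"],s["xyz"],s["orientation"])
s=get_state();print(s["clock"],s["tool_pos"],s["eef_rot"],s["contact_force"],s["opening"])
E
```

```text
top [[511.75829692   0.         324.01055865]
 [  0.         511.75829692 239.81527358]
 [  0.           0.           1.        ]] [ 0.38482423 -0.07878289  1.04368474] [ 0.7092173  -0.70433847  0.02130762 -0.0215436 ]
side [[564.21082164   0.         326.09078414]
 [  0.         564.21082164 246.11473512]
 [  0.           0.           1.        ]] [0.43249327 0.89702286 0.67309444] [-0.00647039  0.87925617 -0.47615707  0.01188111]
0.1 [0.16348553 0.60267992 0.23801659] [ 1.31971079e-01  9.91253250e-01 -7.92376812e-04 -2.57830883e-05] [-0.38718869 -0.4982005   0.6484969 ] 1.0027629362341168
```

View pics/top0.png

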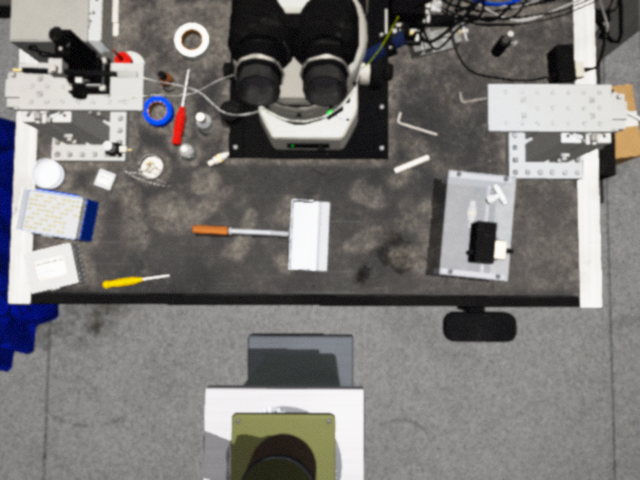

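View pics/side0.png

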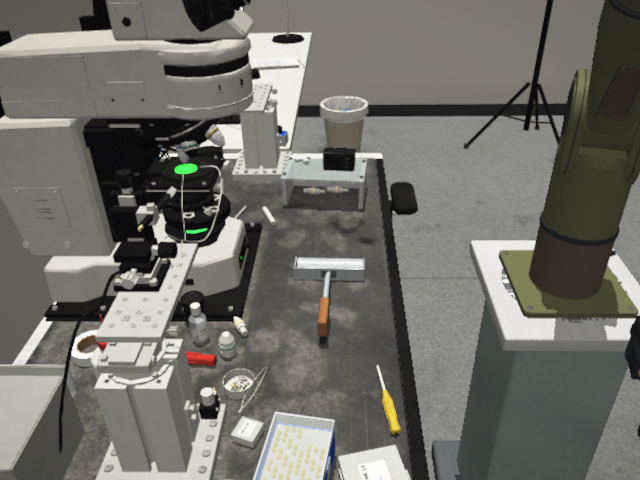

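The top view shows the scoop lying along −y, with its orange grip near (210,230) and its lip near (328,236). The shelf's deck is around (478,225) and it opens to the left, towards the scoop. The side view shows two couplings under the deck near (313,190) and (338,190). I'll measure from enlarged crops.

```bash
cat > h.py <<'E'
import numpy as np,cv2
from scipy.spatial.transform import Rotation as R
from plant import *
def cast(s,px,z):
    r=R.from_quat(s["orientation"]).as_matrix(); d=r@np.linalg.inv(s["mtx"])@np.array([px[0],px[1],1.]); c=np.array(s["xyz"])
    return c+d*(z-c[2])/d[2]
def proj(s,p):
    r=R.from_quat(s["orientation"]).as_matrix(); v=s["mtx"]@(r.T@(np.array(p)-s["xyz"])); return v[:2]/v[2]
def orange(s):
    h=cv2.cvtColor(s["frame"],cv2.COLOR_RGB2HSV); m=cv2.inRange(h,(5,120,80),(16,255,255))
    n,l,st,c=cv2.connectedComponentsWithStats(m); k=[i for i in range(1,n) if st[i,4]>80]; return [(c[i],st[i],cv2.minAreaRect(np.argwhere(l==i)[:,::-1].astype(np.float32))) for i in k]
E
python3 - <<'E'
from h import *
for n in("top","side"):
    s=snapshot(n)
    for c,st,r in orange(s): print(n,c,st,r,cast(s,c,.052))
    f=s["frame"][:,:,::-1]
    if n=="top":
        a=cv2.resize(f[190:280,185:335],None,fx=4,fy=4,interpolation=3); b=cv2.resize(f[160:290,430:530],None,fx=4,fy=4,interpolation=3)
        im=np.zeros((520,1000,3),np.uint8); im[:360,:600]=a; im[:,600:]=b
        cv2.imwrite("pics/a.png",im[:360,:600]); cv2.imwrite("pics/b.png",b)
    else: c=cv2.resize(f[140:220,270:390],None,fx=5,fy=5,interpolation=3); cv2.imwrite("pics/c.png",c)
b=cv2.imread("pics/b.png");c=cv2.imread("pics/c.png");a=cv2.imread("pics/a.png")
im=np.zeros((600,800,3),np.uint8); im[:520,:400]=b; im[:267,400:]=cv2.resize(c,(400,267)); im[280:520,400:]=cv2.resize(a,(400,240)); cv2.imwrite("pics/d.png",im)
E
```

```text
top [209.77607362 229.5398773 ] [192 225  36  11 326] ((209.54122924804688, 229.59280395507812), (35.2817497253418, 9.399385452270508), 2.602562189102173) [0.46348003 0.1439366  0.052     ]
side [322.75       315.66358025] [318 298  11  38 324] ((322.6434631347656, 316.422119140625), (9.144109725952148, 37.662872314453125), 5.19442892074585) [0.46402177 0.16090787 0.052     ]
```

View pics/d.png

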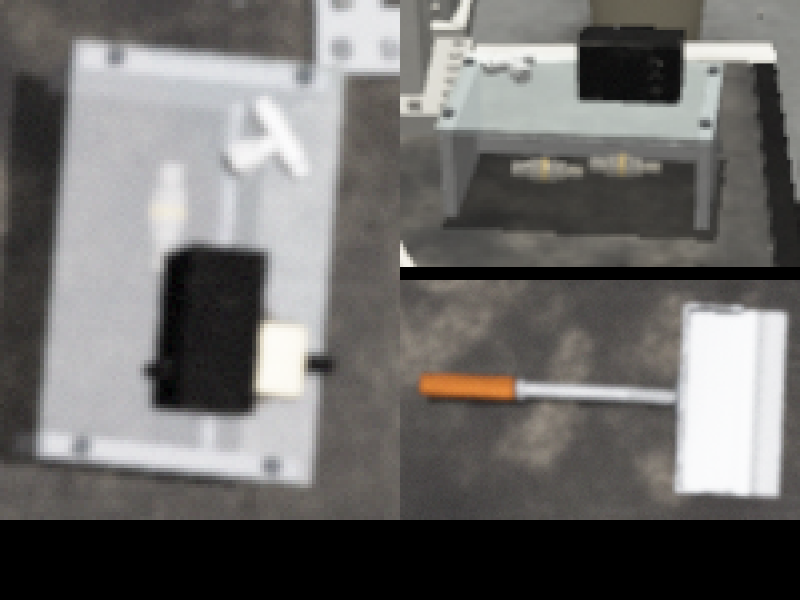

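The crop shows the deck corners, at full-image pixels (448.8,170), (515.8,178.5), (439.5,274.5) and (508,281). The lip corners are at about (330.5,201.6) and (327.1,271). One coupling is visible at (472,213), in front of the bar near u 487.

```bash
cat > m.py <<'E'
from h import *
s=snapshot("top")
P=[cast(s,p,.076)[:2] for p in((448.75,170),(515.75,178.5),(508,281),(439.5,274.5))]
print("deck",np.round(P,4),[np.linalg.norm(P[i]-P[i-1]) for i in range(4)])
c=np.mean(P,0); ex=(P[1]+P[2]-P[0]-P[3]); a1=np.arctan2(ex[1],ex[0]); ey=P[0]+P[1]-P[2]-P[3]; a2=np.arctan2(ey[1],ey[0])-np.pi/2
print("centre",c,"yaw",np.degrees([a1,a2]))
a=(a1+a2)/2; d=np.array([np.cos(a),np.sin(a)]); n=np.array([-d[1],d[0]])
print("bar",c+.03*d, "bar px",proj(s,[*(c+.03*d+.06*n),.022]),proj(s,[*(c+.03*d-.095*n),.022]))
k=cast(s,(472,213),.009)[:2]-c; print("coupling a in riser",k@d,k@n)
g=np.mean([cast(s,(209.6,229.6),.052)],0)[:2]
l=[cast(s,p,.0)[:2] for p in((330.5,201.6),(327.1,271))]; lm=np.mean(l,0); h=lm-g; b=np.arctan2(h[1],h[0])
w=l[0]-l[1]
print("grip",g,"lip",lm,np.linalg.norm(h),"yaw",np.degrees(b),np.degrees(np.arctan2(w[1],w[0]))-90,"width",np.linalg.norm(w))
k=g-c; print("grip in riser",k@d,k@n,"lip",(lm-c)@d,(lm-c)@n)
E
python3 m.py
```

```text
deck [[ 0.5788 -0.3156]
 [ 0.5633 -0.4433]
 [ 0.3682 -0.4256]
 [ 0.3795 -0.2966]] [np.float64(0.20019844469413015), np.float64(0.12864931920360653), np.float64(0.1959212805211201), np.float64(0.12953609000167265)]
centre [ 0.47243191 -0.37027806] yaw [-95.96800604 -95.31622393]
bar [ 0.46948248 -0.40013273] bar px [487.41740767 200.02506688] [480.72661999 276.92707649]
coupling a in riser 0.005092018895579334 0.03249830241538716
grip [0.46336046 0.14427646] lip [ 0.45571656 -0.08796766] 0.23236988103599246 yaw -91.8851078434855 -92.43512490414692 width 0.14235065170230574
grip in riser -0.5111698589846569 -0.059615627949418375 lip -0.2792993600811157 -0.044389553245013605
```

```bash
python3 -m jog '[[[-0.034,-0.030,0,0,0,0],[-0.034,-0.030,0,0,0,0],[-0.034,-0.030,0,0,0,0],[-0.034,-0.030,0,0,0,0],[-0.034,-0.030,0,0,0,0],[-0.034,-0.030,0,0,0,0],[-0.034,-0.030,0,0,0,0],[-0.034,-0.030,0,0,0,0],[-0.034,-0.030,0,0,0,0],[-0.034,-0.030,0,0,0,0],[-0.034,-0.030,0,0,0,0],[-0.034,-0.030,0,0,0,0]]]' 0.06
python3 -m jog '[[[0,0,0.015,0,0,0.1675],[0,0,0.015,0,0,0.1675],[0,0,0.015,0,0,0.1675],[0,0,0.015,0,0,0.1675],[0,0,0.015,0,0,0.1675],[0,0,0.015,0,0,0.1675],[0,0,0.015,0,0,0.1675],[0,0,0.015,0,0,0.1675],[0,0,0,0,0,0],[0,0,0,0,0,0]]]'
cat > g.py <<'E'
import sys
from h import *
# usage: g.py x y z yaw(deg of scoop) -> shift in tool axes and turn
x,y,z,w=map(float,sys.argv[1:5]); s=get_state(); r=R.from_quat(s["eef_rot"]); p=np.array(s["tool_pos"])
ex=np.array([-np.cos(np.radians(w)),-np.sin(np.radians(w)),0]); ez=np.array([0,0,-1.]); T=R.from_matrix(np.c_[ex,np.cross(ez,ex),ez])
print("t",round(s["clock"],2),"pos",p.round(4),"shift",(r.inv().apply(np.array([x,y,z])-p)).round(4),"turn",(r.inv()*T).as_rotvec().round(4),"F",np.round(s["contact_force"],1),"open",round(s["opening"],3),"ff",s["finger_force"])
E
python3 g.py .4634 .1443 .017 -92.1
```

```text
clock: 1.75
tool_pos: [0.4639, 0.1478, 0.2388]
eef_rot: [0.132, 0.991, 0.0, 0.0]
contact_force: [0.0, -0.3, 0.0]
opening: 0.678
finger_force: 0.0
clock: 3.0
tool_pos: [0.4634, 0.1492, 0.1191]
eef_rot: [0.718, 0.696, 0.0, 0.0]
contact_force: [0.2, 0.5, -0.5]
opening: 0.682
finger_force: 0.0
t 3.0 pos [0.4634 0.1492 0.1191] shift [-4.900e-03  1.000e-04  1.021e-01] turn [ 0.0004 -0.0004  0.0055] F [ 0.2  0.5 -0.5] open 0.682 ff 0.0
```

```bash
python3 -m jog '[[[-0.005,0,0.03,0,0,0.005],[0,0,0.03,0,0,0],[0,0,0.02,0,0,0],[0,0,0.012,0,0,0],[0,0,0.009,0,0,0],[0,0,0,0,0,0],[0,0,0,0,0,0]]]'
python3 -m jog '[[[0,0,0,0,0,0],[0,0,0,0,0,0],[0,0,0,0,0,0],[0,0,0,0,0,0],[0,0,0,0,0,0],[0,0,0,0,0,0],[0,0,0,0,0,0],[0,0,0,0,0,0]]]' 0 55
python3 - <<'E'
from h import *
s=snapshot("top");cv2.imwrite("pics/e.png",cv2.resize(s["frame"][150:300,180:540,::-1],None,fx=2.2,fy=2.2,interpolation=3))
E
python3 g.py .4634 .1443 .017 -92.1
```

```text
clock: 3.88
tool_pos: [0.4633, 0.1442, 0.0182]
eef_rot: [0.721, 0.693, 0.0, 0.0]
contact_force: [0.5, 0.1, 0.1]
opening: 0.681
finger_force: 0.0
clock: 4.88
tool_pos: [0.4632, 0.1441, 0.0177]
eef_rot: [0.721, 0.693, 0.0, 0.0]
contact_force: [1.3, 0.0, -0.1]
opening: 0.174
finger_force: 55.0
t 4.92 pos [0.4632 0.1441 0.0178] shift [0.0002 0.0002 0.0008] turn [ 0.0005 -0.0002 -0.0024] F [ 0.2 -0.1  0.5] open 0.178 ff 54.98369224369526
```

View pics/e.png

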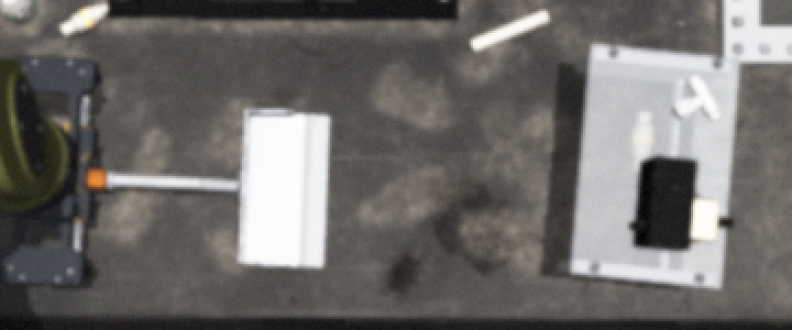

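Grip holds (15.7 mm, 55 N). Before choosing the path I'll check clearance to the microscope base.

```bash
python3 - <<'E'
from h import *
s=snapshot("top"); t=snapshot("side")
for z in(0,.02,.08,.15): print(z,"plate",cast(s,(310,157),z).round(3),cast(s,(386,157),z).round(3),"white",cast(s,(275,150),z).round(3),cast(s,(356,147),z).round(3)," side plate",cast(t,(260,226),z).round(3),"white side",cast(t,(244,240),z).round(3),cast(t,(243,282),z).round(3))
E
python3 g.py .5039 -.0518 .017 -95.6
```

```text
0 plate [ 0.619 -0.048  0.   ] [ 0.62  -0.205  0.   ] white [0.633 0.024 0.   ] [ 0.641 -0.143  0.   ]  side plate [ 0.621 -0.22   0.   ] white side [ 0.649 -0.159  0.   ] [ 0.629 -0.003  0.   ]
0.02 plate [ 0.615 -0.049  0.02 ] [ 0.616 -0.203  0.02 ] white [0.629 0.022 0.02 ] [ 0.636 -0.142  0.02 ]  side plate [ 0.615 -0.187  0.02 ] white side [ 0.643 -0.128  0.02 ] [0.623 0.023 0.02 ]
0.08 plate [ 0.601 -0.05   0.08 ] [ 0.602 -0.195  0.08 ] white [0.614 0.016 0.08 ] [ 0.621 -0.138  0.08 ]  side plate [ 0.599 -0.087  0.08 ] white side [ 0.624 -0.034  0.08 ] [0.606 0.104 0.08 ]
0.15 plate [ 0.585 -0.053  0.15 ] [ 0.586 -0.187  0.15 ] white [0.598 0.009 0.15 ] [ 0.604 -0.134  0.15 ]  side plate [0.579 0.029 0.15 ] white side [0.601 0.076 0.15 ] [0.585 0.197 0.15 ]
t 5.03 pos [0.4632 0.1441 0.0177] shift [-0.1941  0.0483  0.0007] turn [ 0.0005 -0.0002  0.0587] F [ 1.  -0.4 -0.3] open 0.176 ff 54.98368710279465
```

```bash
python3 - <<'E'
import cv2
a=cv2.imread("pics/side0.png")[100:350,150:390]; cv2.imwrite("pics/f.png",cv2.resize(a,None,fx=2.4,fy=2.4,interpolation=3))
E
```

```text
(no output)
```

View pics/f.png

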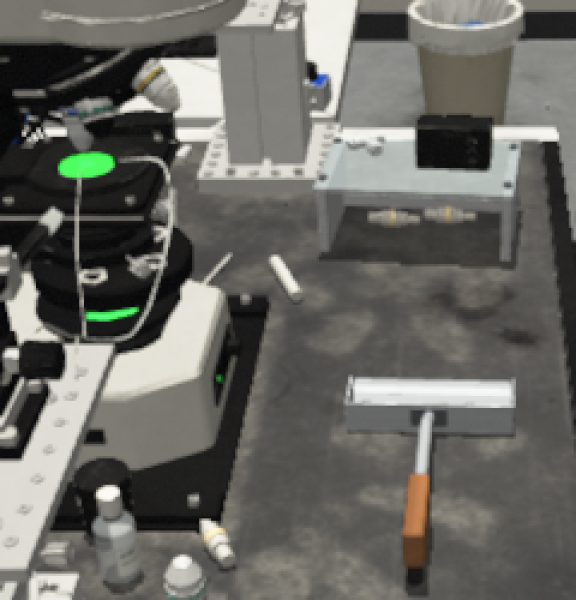

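The white microscope base front is at x≈0.62, and the gripper body would reach about 0.593, so there is roughly 25 mm to spare. I'll slide the scoop to the approach point in front of the shelf.

```bash
python3 -m jog '[[[-0.01,0.002,0,0,0,0],[-0.024,0.005,0,0,0,0],[-0.026,0.0055,0,0,0,0],[-0.026,0.0055,0,0,0,0],[-0.026,0.0055,0,0,0,0],[-0.026,0.0055,0,0,0,0],[-0.026,0.0055,0,0,0,0],[-0.019,0.0035,0,0,0,0],[-0.01,0.002,0,0,0,0.0195],[0,0,0,0,0,0.0195],[0,0,0,0,0,0.0195],[0,0,0,0,0,0]]]'
python3 - <<'E'
from h import *
s=snapshot("top");cv2.imwrite("pics/g.png",cv2.resize(s["frame"][160:290,330:530,::-1],None,fx=4,fy=4,interpolation=3))
E
python3 g.py .4897 -.1950 .0177 -95.6
```

```text
clock: 6.52
tool_pos: [0.4951, -0.0503, 0.0177]
eef_rot: [0.741, 0.672, -0.0, -0.0]
contact_force: [-0.0, -2.9, 2.5]
opening: 0.176
finger_force: 55.0
t 6.58 pos [ 0.4951 -0.0504  0.0177] shift [-1.445e-01  8.700e-03  1.000e-04] turn [-0.0005  0.0005  0.0003] F [-1.  -2.4  2.8] open 0.173 ff 54.98831056058407
```

View pics/g.png

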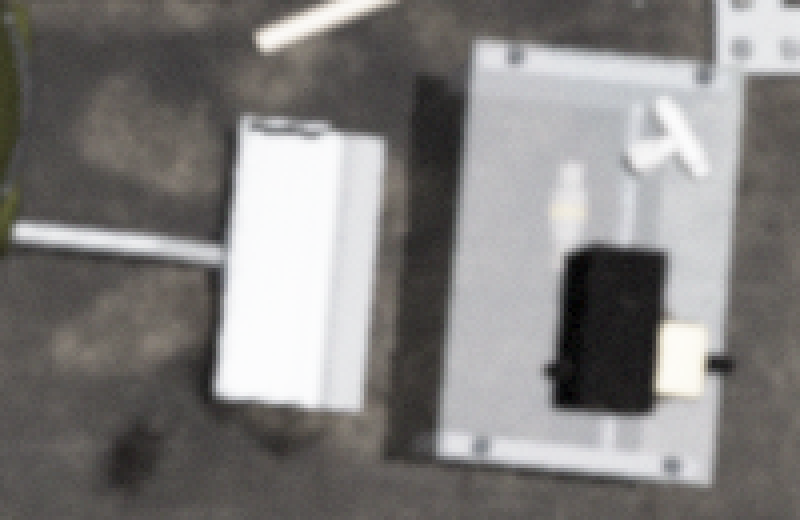

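The scoop lip is at crop (386,138) to (362,410), parallel to the deck's front edge. I'll work out the offsets in the shelf frame.

```bash
python3 - <<'E'
from h import *
s=snapshot("top"); c=np.array([.47243,-.37028]); a=np.radians(-95.64); d=np.array([np.cos(a),np.sin(a)]); n=np.array([-d[1],d[0]])
for p in((426.5,194.5),(420.5,262.5)):
    k=cast(s,p,0.001)[:2]-c; print(k@d,k@n)
k=np.array(get_state()["tool_pos"])[:2]-c; print("tcp",k@d,k@n)
E
```

```text
-0.08889401189655344 0.06184543858513131
-0.0880612498914123 -0.07827360603922083
tcp -0.3205933781842841 -0.00893505827199095
```

```bash
python3 -m jog '[[[-0.005,0.004,0,0,0,0],[-0.008,0.0045,0,0,0,0],[-0.01,0,0,0,0,0],[-0.01,0,0,0,0,0],[-0.01,0,0,0,0,0],[-0.01,0,0,0,0,0],[-0.01,0,0,0,0,0],[-0.008,0,0,0,0,0],[-0.006,0,0,0,0,0],[-0.005,0,0,0,0,0],[-0.004,0,0,0,0,0],[-0.004,0,0,0,0,0]]]'
python3 g.py .4897 -.1950 .0177 -95.6
python3 -m jog '[[[-0.004,0,0,0,0,0],[-0.004,0,0,0,0,0],[-0.004,0,0,0,0,0],[-0.004,0,0,0,0,0],[-0.004,0,0,0,0,0],[-0.004,0,0,0,0,0],[-0.004,0,0,0,0,0],[-0.004,0,0,0,0,0],[0,0,0,0,0,0]]]'
python3 g.py .4897 -.1950 .0177 -95.6
```

```text
clock: 8.12
tool_pos: [0.4951, -0.1406, 0.0177]
eef_rot: [0.741, 0.672, 0.0, -0.0]
contact_force: [0.9, 4.9, 5.6]
opening: 0.175
finger_force: 55.0
t 8.12 pos [ 0.4951 -0.1406  0.0177] shift [-0.0546 -0.0001  0.    ] turn [-0.     -0.0004  0.0008] F [0.9 4.9 5.6] open 0.175 ff 54.98394291847944
clock: 9.25
tool_pos: [0.492, -0.1724, 0.0177]
eef_rot: [0.741, 0.672, 0.0, -0.0]
contact_force: [0.1, 3.5, 5.9]
opening: 0.176
finger_force: 55.0
t 9.25 pos [ 0.492  -0.1724  0.0177] shift [-0.0227 -0.0001  0.    ] turn [-0.0001 -0.0005  0.0006] F [0.1 3.5 5.9] open 0.176 ff 54.98336657881737
```

```bash
python3 -m jog '[[[-0.003,0,0,0,0,0],[-0.003,0,0,0,0,0],[-0.003,0,0,0,0,0],[-0.003,0,0,0,0,0],[0,0,0,0,0,0]]]'
python3 -m jog '[[[-0.003,0,0,0,0,0],[-0.003,0,0,0,0,0],[-0.003,0,0,0,0,0],[-0.002,0,0,0,0,0],[0,0,0,0,0,0],[0,0,0,0,0,0]]]'
python3 - <<'E'
from h import *
s=snapshot("side");t=snapshot("top")
a=cv2.resize(s["frame"][140:230,270:390,::-1],None,fx=4,fy=4,interpolation=3);b=cv2.resize(t["frame"][165:285,440:520,::-1],None,fx=3.9,fy=3.9,interpolation=3)
im=np.zeros((480,800,3),np.uint8);im[:360,:480]=a;im[:b.shape[0],485:485+b.shape[1]]=b;cv2.imwrite("pics/i.png",im)
E
python3 g.py .4897 -.1950 .0177 -95.6
```

```text
clock: 9.88
tool_pos: [0.4907, -0.1847, 0.0177]
eef_rot: [0.741, 0.672, 0.0, -0.0]
contact_force: [0.5, 3.9, 5.3]
opening: 0.174
finger_force: 55.0
clock: 10.62
tool_pos: [0.4896, -0.1954, 0.0177]
eef_rot: [0.741, 0.672, 0.0, -0.0]
contact_force: [0.1, 4.8, 5.0]
opening: 0.181
finger_force: 55.0
t 10.72 pos [ 0.4896 -0.1954  0.0177] shift [0.0004 0.     0.    ] turn [-0.0003 -0.0003  0.0006] F [0.6 3.5 5. ] open 0.177 ff 54.98374544084072
```

View pics/i.png

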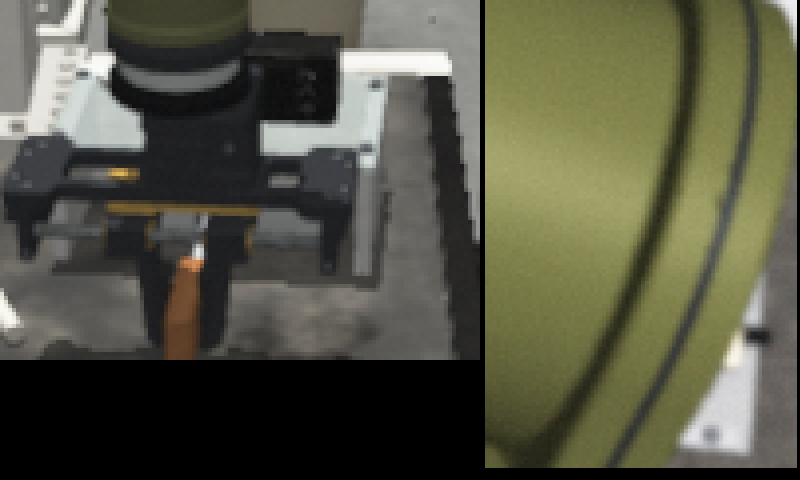

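No contact rise. I'll go 1.5 mm deeper for margin, then draw out gently.

```bash
python3 -m jog '[[[-0.0015,0,0,0,0,0],[0,0,0,0,0,0],[0,0,0,0,0,0],[0.001,0,0,0,0,0],[0.002,0,0,0,0,0],[0.003,0,0,0,0,0],[0.004,0,0,0,0,0],[0.005,0,0,0,0,0],[0.006,0,0,0,0,0],[0.007,0,0,0,0,0],[0.008,0,0,0,0,0],[0.008,0,0,0,0,0]]]'
python3 -m jog '[[[0.008,0,0,0,0,0],[0.009,0,0,0,0,0],[0.009,0,0,0,0,0],[0.01,0,0,0,0,0],[0.01,0,0,0,0,0],[0.01,0,0,0,0,0],[0.01,0,0,0,0,0],[0.01,-0.001,0,0,0,0],[0.01,-0.002,0,0,0,0],[0.01,-0.003,0,0,0,0],[0.01,-0.003,0,0,0,0],[0.01,-0.003,0,0,0,0]]]'
python3 -m jog '[[[0.009,-0.003,0,0,0,0],[0.008,-0.002,0,0,0,0],[0.007,-0.001,0,0,0,0],[0.006,0,0,0,0,0],[0.004,0,0,0,0,0],[0.003,0,0,0,0,0],[0.002,0,0,0,0,0],[0.001,0,0,0,0,0],[0,0,0,0,0,0],[0,0,0,0,0,0]]]'
python3 - <<'E'
from h import *
t=snapshot("top")
cv2.imwrite("pics/j.png",cv2.resize(t["frame"][160:290,330:530,::-1],None,fx=4,fy=4,interpolation=3))
E
python3 g.py .4951 -.0503 .0177 -95.6
```

```text
clock: 12.22
tool_pos: [0.4939, -0.1526, 0.0177]
eef_rot: [0.741, 0.672, 0.0, -0.0]
contact_force: [-0.5, -4.7, 3.7]
opening: 0.176
finger_force: 55.0
clock: 13.72
tool_pos: [0.493, -0.0359, 0.0177]
eef_rot: [0.741, 0.672, 0.0, -0.0]
contact_force: [0.9, -5.3, 5.5]
opening: 0.176
finger_force: 55.0
clock: 14.98
tool_pos: [0.49, 0.0039, 0.0177]
eef_rot: [0.741, 0.672, -0.001, -0.001]
contact_force: [-1.6, -5.4, 6.2]
opening: 0.174
finger_force: 55.0
t 15.03 pos [0.4901 0.0039 0.0177] shift [-0.0535  0.0103  0.    ] turn [-0.0018  0.0003 -0.0001] F [-0.7 -5.1  6.4] open 0.176 ff 54.991631023585796
```

View pics/j.png

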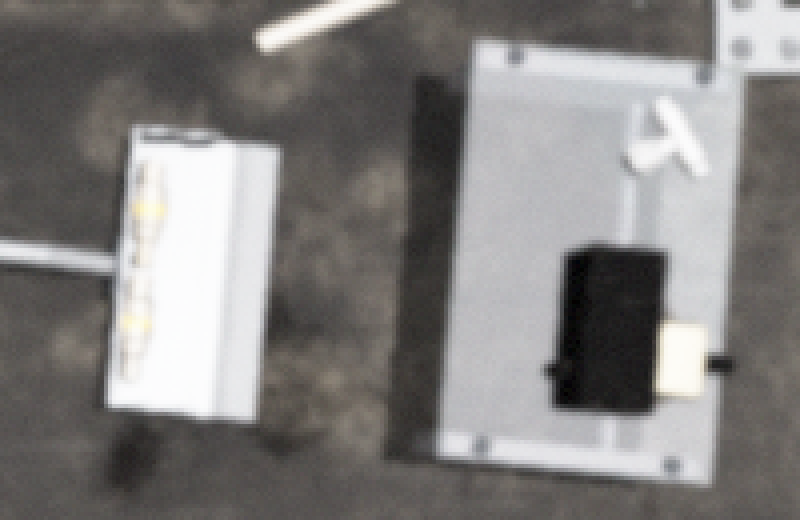

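Both couplings lie in the pan, at crop (148,208) and (133,325). The lip, near crop u≈270, is well clear of the shelf edge, and the shelf's instruments haven't moved. I'll release and retreat upward.

```bash
python3 -m jog '[[[0,0,0,0,0,0],[0,0,0,0,0,0],[0,0,0,0,0,0]]]' - 10
python3 -m jog '[[[0,0,0,0,0,0],[0,0,0,0,0,0],[0,0,0,0,0,0],[0,0,0,0,0,0],[0,0,-0.01,0,0,0],[0,0,-0.02,0,0,0],[0,0,-0.02,0,0,0],[0,0,-0.03,0,0,0],[0,0,-0.03,0,0,0],[0,0,-0.02,0,0,0],[0,0,0,0,0,0],[0,0,0,0,0,0]]]' 0.05
python3 - <<'E'
from h import *
t=snapshot("top");u=snapshot("side")
a=cv2.resize(t["frame"][160:290,280:480,::-1],(400,260));b=cv2.resize(u["frame"][140:340,230:430,::-1],(400,400));im=np.zeros((400,800,3),np.uint8);im[:260,:400]=a;im[:,400:]=b
cv2.imwrite("pics/k.png",im)
E
python3 g.py .4951 -.0503 .0177 -95.6
```

```text
clock: 15.4
tool_pos: [0.49, 0.0041, 0.0176]
eef_rot: [0.741, 0.672, -0.001, -0.001]
contact_force: [-0.3, -3.8, 5.7]
opening: 0.18
finger_force: 10.0
clock: 16.9
tool_pos: [0.4907, 0.0038, 0.1474]
eef_rot: [0.741, 0.672, -0.0, -0.0]
contact_force: [-0.2, -0.2, -0.7]
opening: 0.572
finger_force: 0.0
t 17.0 pos [0.4905 0.0038 0.1469] shift [-0.0534  0.0101  0.1292] turn [-0.0018  0.0002  0.0003] F [ 0.3 -0.3 -0.4] open 0.566 ff 0.0
```

View pics/k.png

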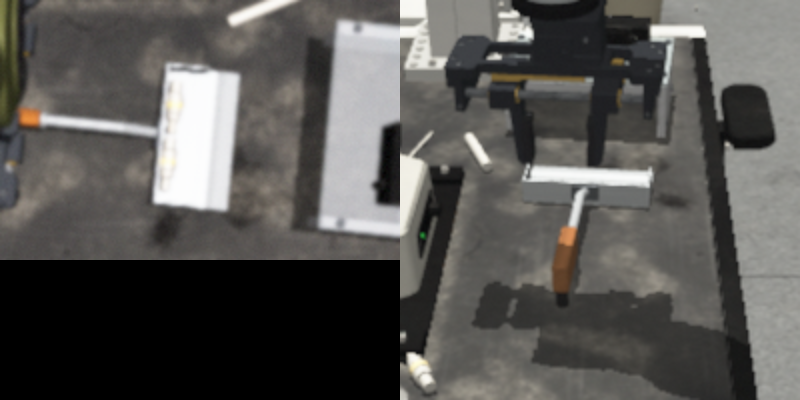

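The scoop stands flat on the table with both couplings in the pan (crop (175,105) and (167,165)), and the gripper is clear above it. I'm handing in.

```bash
python3 -c "
from plant import *
print(finish_job())"
```

```text
the job is handed in; nothing more can be done
None
```

The job is handed in at about 17 s on the clock: both couplings are in the scoop, which stands flat on the table clear of the shelf; the shelf was not struck, and the robot is touching nothing.

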